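# Align the quarter-turn fastener and hold the right cover down on the drive box

### The job

The drive box of the tray feeder stands open: turn its yellow quarter-turn wing fastener until the slot in its head lines up with the two white marks on the frame, then pick out the one beige cover that fits the frame and lower it over the fastener, its slot passing over the wing. Press the cover fully home against the frame, squeezing its springy seal flat, and finish while still holding it pressed down (do not let go, and leave the fastener lined up). Leave the other two covers, the screwdriver and the spray bottle where they are.

Things in the scene. Friction and masses are not known exactly. Their poses are not given: they have to be found in the camera images.
- feeder: Fixed grey open-topped drive box, 180 (x) x 130 (y) x 40 mm high. Origin: centre of its underside on the bench; z up. The top face (the frame, z = 40 mm) has a 112 x 62 mm opening and carries the blue rim. Two white marks on the rim at x = -42 mm, one each side, show the fastener's aligned direction (along y).
- pocket (a point): Centre of the pocket's floor, 40 mm above the box's origin, same axes. The blue rim, 8 mm high (40 to 48 mm above the bench), encloses the pocket, 136 (x) x 86 (y) mm. The right cover, fully home, has its origin here and its x axis along this x, same way round.
- fastener (a joint): Angle (rad) of the yellow wing about the vertical, growing anticlockwise seen from above. 0 = wing and black slot in its head lie along the box's y, between the white marks (aligned: the cover's slot passes over it). Starts at 0.9 to 1.5: turn it clockwise. Stops at -0.4 and 1.65, none at 0. Stays where left (0.05 N m friction).
- fastener_wing (a point): Point on the fastener's vertical axis, 74 mm above the bench, at x = -42 mm, y = 0 of the box; turns with the wing: y along its 30 mm length, x across its 9 mm thickness. The wing spans 52 to 82 mm above the bench on a 9 mm post, top edge rounded; the rim around is 48 mm high. Pinch it across its thickness from above.
- seal (a joint): Compression (m) of the black rubber seal ring along the pocket's edge: 0 = free, 4 mm above the frame (a cover resting on it has its underside 44 mm above the bench); 0.004 = flat, cover fully home. Springy: starts to give at 4 N, flat at 12 N, lifts the cover again when released.
- cover_a: Loose beige cover plate 110 x 80 x 6 mm, look-alike, too short for the pocket. Origin: centre of its underside; x along the 110 mm length. Through slot (16 along x, 37 along y) centred at x = -42 mm, the end towards the robot; dark line across the other end. Black grip bar over the origin: 34 (x) x 14 (y) mm, z = 6 to 42 mm. 0.16 kg. Lies flat on the bench.
- cover_b: Loose beige cover plate 130 x 80 x 6 mm, the one that fits the 136 x 86 mm pocket. Origin: centre of its underside; x along the 130 mm length. Through slot (16 along x, 37 along y) centred at x = -42 mm, the end towards the robot; dark line across the other end. Black grip bar over the origin: 34 (x) x 14 (y) mm, z = 6 to 42 mm. 0.11 to 0.23 kg. Lies flat on the bench.
- cover_c: Loose beige cover plate 150 x 80 x 6 mm, look-alike, too long for the pocket. Origin: centre of its underside; x along the 150 mm length. Through slot (16 along x, 37 along y) centred at x = -42 mm, the end towards the robot; dark line across the other end. Black grip bar over the origin: 34 (x) x 14 (y) mm, z = 6 to 42 mm. 0.16 kg. Lies flat on the bench.
- screwdriver: Bystander: screwdriver 190 mm long, lying on the bench to the right of the robot. Origin: on its underside, about mid-length.
- spray: Bystander: white bottle with a blue label, 60 mm diameter, 160 mm high, standing at the right. Origin: centre of its underside.
There are look-alikes about, which are no part of the job. What is shaped like the cover_b but green is not meant.

How it is judged:
By the outcome, as a careful person would: the job done as asked, in the order asked, and still so for the second after the job is handed in, while the arm keeps its last pose, push and grip.
It also fails if it takes over 67 s, if anything falls off the work surface, if the arm or the gripper's body presses on something with over 40 N, if the wrist force passes 120 N, or if a joint passes its speed limit or range.

### The arm

A 7-joint arm with a two-finger parallel gripper is mounted at the origin on the work surface. World frame = base frame: x ahead of the robot, y to its left, z up, the work surface at z = 0. Lengths are in m, angles in rad, forces in N, time in s.
With the tool pointing down it reaches from about 0.4 to 0.9 m from the base axis. Payload 5.5 kg.
Tool frame: the origin (TCP) lies on the mounting face of the last link; the fingertips stand 173 mm ahead of it and the grasp point (between the pads) lies 155 mm ahead of it (arm.tcp_to_grasp is the distance from the TCP to the grasp point, in m); z points along the fingers, y is the line along which they close (so a half turn about z gives the same grasp; the last joint's range is limited). The gripper opens to 85 mm and grips with 20 to 120 N. Pads are 22 mm wide; open, the fingers measure 114 mm over their backs; the gripper's body (76 mm by 85 mm) begins 54 mm behind the grasp point. The pads swing forward as they close: fully open they stand 13 mm farther back than shut.
Start: joints at [-0.928, 0.501, -0.427, 1.55, 0.221, 1.138, -0.21], TCP at [0.241, 0.604, 0.405] pointing down, gripper open.
Joint ranges: [-2.88, 2.88], [-0.31, 2.03], [-1.54, 1.56], [0.2, 2.42], [-1.41, 4.55], [0.19, 2.02], [-2.57, 2.57]. Speed limits (rad/s): [2.57, 2.57, 3.14, 3.14, 3.14, 3.14, 3.14].

### API

Orientations are given as a unit quaternion [w, x, y, z].
In Python, from cell import telemetry, optics, finish_job, spotter, arm gives the robot as it stands. The module is installed in compiled form; this text tells all that it offers.
- The arm moves only by the tool apply_moves, never from a script. Its argument "increments" is a list of rows, each an object with "dr": the turn, a rotation vector about the tool's x, y, z in units of 30 degrees (1.0 is 30 degrees), a list of three; "linear": the shift along the tool's x, y, z in units of 800 mm (1.0 is 800 mm), a list of three; "gripper": the opening in per cent of the stroke, from 0 (shut) to 100 (fully open). In form: [{"dr": [wx, wy, wz], "linear": [dx, dy, dz], "gripper": gripper}, ...]. A call has 1 to 8 rows; each row is the pose to reach, as a shift and turn from the pose commanded when the call began, along the tool's axes at that moment; what a row does not reach only later rows make up. A row lasts 1/8 s, in which the tool goes at most 62.5 mm and 10.7 degrees, less where a joint would pass 70% of its speed; a pose out of reach is approached as far as the arm can. A call with a number of a shift or a turn outside -1 to 1 is refused whole. A call with a gripper value outside its range is refused whole. The fingers move at their own pace and stop on an object; "force" is the grip in N (left out, the last holds). Time passes only in rows, so rows that repeat a pose let the fingers close. It gives the time, the measured TCP pose, the force, the opening and the grip force at its end, in the units of the state.
- telemetry.get_state(): the state, without advancing time (a new reading comes with each control period).
- optics.get_image(name): name is "scene" or "top" or "wrist"; returns the picture (480x640x3 uint8, red, green, blue); there is no depth.
- optics.camera_info(name): a dict with "fx", "fy", "cx", "cy" (pixels), "extrinsics" (4x4, takes a point from world to camera coordinates). Camera axes: x right, y down, z forward; pixel columns grow to the right and rows downward; lengths in m; the calibration is good to about 2 mm. A picture is of the moment at which its call begins: read the wrist's pose just before it. camera_info takes no time and is no camera call; for the wrist camera it gives the pose at the moment of the call.
- finish_job(): hands the job in; it is judged then, once.
Trained networks look in the newest picture that a camera, given by its name, has taken for a name from the list of things; names that differ only in an ending like _2 or _b are one class to them, and where a whole thing is asked for, a point or a joint stands for the part that bears it (a point fixed in the world has none). Each returns a list of dicts, best first, with "score" (0 to 1); they miss things now and then, are a little off and sometimes report something else, mostly with a low value. They report only what shows in the picture. A call takes as long as a camera call. They do not tell look-alikes from the thing itself.
- spotter.search_frame(thing, camera): "at" ([column, row] in pixels, amid what is visible of it).
- spotter.spot_point(thing, camera): "at" ([column, row] in pixels: a listed point, or the origin of a listed thing).
The state is a dict: "t": time; "joint_pos": joint angles; "dq": joint speeds; "tau": joint torques, N m; "tool_pos": TCP position; "ee_rot": TCP orientation; "ft_force": force on the tool from outside, world axes, zero at the start; "moment": the same for the moment, N m; "grip_width": finger opening in m; "grasp_force": force on a finger pad.
Only numpy, scipy, OpenCV 4.12 (cv2) and the standard library are available. Lean on these libraries where they do the work, as an engineer would, in place of code of your own. Each camera call takes 0.05 s, during which the arm holds its last target. There are 200 camera calls.

## Working session

There is one attempt and no reset: what is moved stays moved. The work goes in short steps, Python scripts to look and compute and a tool call to move; the robot and the scene stay as the last step left them, time stands still between calls to the robot, and variables do not carry over. Pictures are saved under pics/ and viewed, at most 10 in all, crops included, and the job is handed in when it is done.

Besides the shell and the picture viewer there is one more tool, called after "Emit:" in YAML: its name, and indented under it one key for each argument. apply_moves: Moves the arm, as the interface text tells. Shifts and turns lie within -1 to 1; 1 stands for 800 mm of shift or 30 degrees of turn. Its arguments: {"type":"object","properties":{"increments":{"type":"array","items":{"type":"object","properties":{"dr":{"type":"array","items":{"type":"number"}},"linear":{"type":"array","items":{"type":"number"}},"gripper":{"type":"number"}}}},"force":{"type":"number"}},"required":["increments"]}

```bash
mkdir -p pics; python3 - <<'E'
from cell import telemetry, optics, spotter, arm
import cv2,numpy as np
print(telemetry.get_state(), arm.tcp_to_grasp)
ims=[]
for n in ["scene","top"]:
    im=optics.get_image(n); cv2.imwrite(f"pics/{n}0.png",im[:,:,::-1])
    c=optics.camera_info(n); print(n,c)
    for t in ["cover_b","fastener_wing","pocket","feeder"]:
        print(t,[(np.round(d["at"]),round(d["score"],2)) for d in spotter.spot_point(t,n)])
E
```

```text
{'t': 0.0, 'joint_pos': array([-0.9278313 ,  0.50186068, -0.42677737,  1.55144883,  0.22080343,
        1.13827417, -0.21030928]), 'dq': array([ 0.00065304, -0.00052401, -0.00145665,  0.00192625,  0.00180749,
        0.0013789 , -0.00066428]), 'tau': array([ 3.97795084e-04, -5.69525635e+01, -5.81585079e+00, -2.80939829e+01,
        1.07815705e-02,  1.17577653e-02,  1.44606111e-05]), 'tool_pos': array([0.24088527, 0.60334003, 0.40365023]), 'ee_rot': array([-2.14682226e-04,  1.88726421e-01,  9.82029227e-01, -9.43555616e-04]), 'ft_force': array([ 0.26257214,  0.56486627, -0.2311071 ]), 'moment': array([-0.02666247, -0.01622743, -0.0079119 ]), 'grasp_force': 0.0, 'grip_width': 0.08529944699445034} 0.1547
scene {'fx': 491.45259644079414, 'fy': 491.45259644079414, 'cx': 319.58170686739203, 'cy': 233.29204091305152, 'extrinsics': array([[-0.0075135 ,  0.99985918, -0.01500544, -0.0161492 ],
       [ 0.63473682, -0.00682655, -0.77269824, -0.24505547],
       [-0.77269186, -0.01533017, -0.63459615,  1.48943784],
       [ 0.        ,  0.        ,  0.        ,  1.        ]])}
cover_b [(array([41
[... 315 characters left out ...]
16.8970931286202, 'cy': 240.29560071601028, 'extrinsics': array([[-1.01907697e-03, -9.99980947e-01, -6.08819518e-03,
         2.07005673e-02],
       [-9.94360754e-01,  1.65893837e-03, -1.06037439e-01,
         4.75574893e-01],
       [ 1.06045518e-01,  5.94580204e-03, -9.94343500e-01,
         1.09974229e+00],
       [ 0.00000000e+00,  0.00000000e+00,  0.00000000e+00,
         1.00000000e+00]])}
cover_b [(array([287., 238.]), 0.77), (array([222., 296.]), 0.76), (array([174., 230.]), 0.72), (array([130., 322.]), 0.63), (array([232., 198.]), 0.59)]
fastener_wing [(array([397., 242.]), 0.38)]
pocket [(array([384., 225.]), 0.97), (array([174., 228.]), 0.53)]
feeder [(array([383., 225.]), 0.77)]
```

View pics/top0.png

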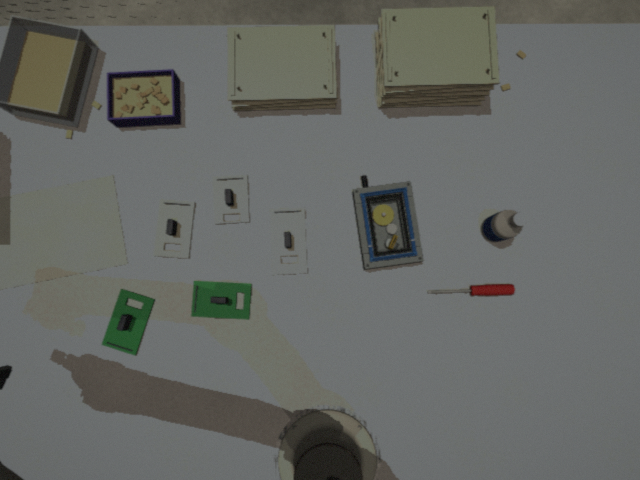

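View pics/scene0.png

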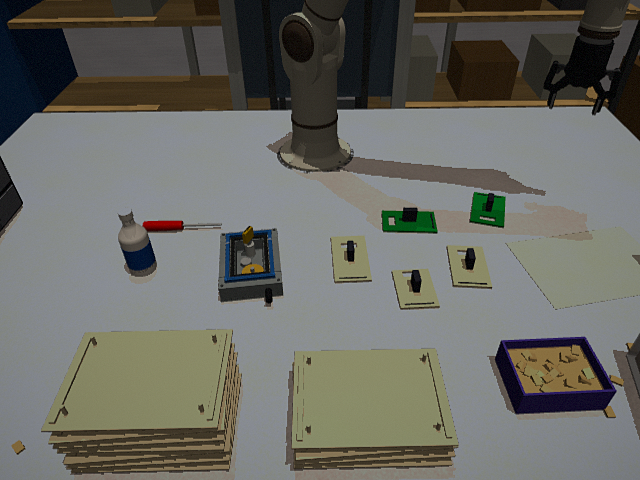

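The top view shows the feeder at about (388,225), with three beige covers at (174,230), (232,200) and (290,242). The green look-alikes are at (222,300) and (130,322). The length decides which cover fits, so I'll measure it on rectified views.

```bash
cat > h.py <<'E'
from cell import telemetry, optics, spotter, arm
import cv2,numpy as np
from scipy.spatial.transform import Rotation as R
def K(c): return np.array([[c["fx"],0,c["cx"]],[0,c["fy"],c["cy"]],[0,0,1.]])
def back(c,uv,z):
    E=np.array(c["extrinsics"]);r=E[:3,:3].T@np.linalg.inv(K(c))@np.array([uv[0],uv[1],1.])
    o=-E[:3,:3].T@E[:3,3];return o+r*(z-o[2])/r[2]
def proj(c,p):
    E=np.array(c["extrinsics"]);q=K(c)@(E[:3,:3]@np.asarray(p,float)+E[:3,3]);return q[:2]/q[2]
def rect(im,c,z,x0,x1,y0,y1,s):
    """metric view: columns = -y (left is +y), rows = -x; s px per m"""
    P=[(x1,y1),(x1,y0),(x0,y0),(x0,y1)]
    src=np.float32([proj(c,(x,y,z)) for x,y in P]);w,h=(y1-y0)*s,(x1-x0)*s
    H=cv2.getPerspectiveTransform(src,np.float32([(0,0),(w,0),(w,h),(0,h)]))
    return cv2.warpPerspective(im,H,(int(w),int(h)),flags=cv2.INTER_CUBIC)
E
python3 - <<'E'
from h import *
im=cv2.imread("pics/top0.png");c=optics.camera_info("top")
for p in [(174,230),(232,200),(290,242),(388,225)]: print(p,back(c,p,.006))
A=rect(im,c,.006,.36,.62,.02,.36,2000)
cov=A
hsv=cv2.cvtColor(A,cv2.COLOR_BGR2HSV);print("table",hsv[500,300:310].mean(0), "beige",A.shape)
m=((hsv[...,0]<45)&(hsv[...,1]>22)&(hsv[...,2]>110)).astype(np.uint8)*255
m=cv2.morphologyEx(m,cv2.MORPH_CLOSE,np.ones((15,15)))
for k in cv2.findContours(m,cv2.RETR_EXTERNAL,2)[0]:
    if cv2.contourArea(k)>4000:
        r=cv2.minAreaRect(k);print("center xy",.62-r[0][1]/2000,.36-r[0][0]/2000,"size mm",np.array(r[1])/2,r[2])
        cv2.drawContours(cov,[np.int32(cv2.boxPoints(r))],0,(0,0,255),1)
B=rect(im,c,.048,.38,.62,-.25,-.05,2500)
cv2.imwrite("pics/r1.png",cv2.resize(np.hstack([cov,cv2.resize(B,(433,520))]),(790,372)))
E
```

```text
(174, 230) [0.50176562 0.34527909 0.006     ]
(232, 200) [0.57071458 0.21434285 0.006     ]
(290, 242) [0.47388304 0.08113787 0.006     ]
(388, 225) [ 0.51234025 -0.14138477  0.006     ]
table [ 63.7 126.2  82.3] beige (520, 679, 3)
center xy 0.37224999999999997 0.33075 size mm [23.5 58.5] 90.0
```

View pics/r1.png

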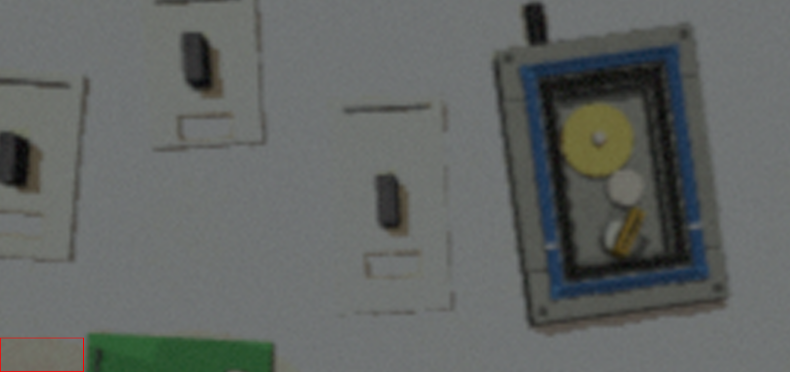

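Measured lengths (dark line to the opposite edge):

| Cover | Top-view pixel | Measured | Nominal |
|---|---|---|---|
| Left | (174,230) | about 123–127 mm | 130 mm |
| Middle | (232,200) | about 103 mm | 110 mm |
| Right | (290,242) | about 143 mm | 150 mm |

The left one should be cover_b. I'll confirm it with the wrist camera on the way.

```bash
cat >> h.py <<'E'
def st():
    s=telemetry.get_state();q=s["ee_rot"];return s,np.array(s["tool_pos"]),R.from_quat([q[1],q[2],q[3],q[0]])
def plan(tgt,yawy):
    """tgt = TCP xyz world, yawy = world angle (deg) of tool y, tool straight down"""
    s,p,r=st();a=np.radians(yawy)
    y=np.array([np.cos(a),np.sin(a),0]);z=np.array([0,0,-1.]);x=np.cross(y,z)
    T=R.from_matrix(np.c_[x,y,z])
    y0=r.as_matrix()[:,1]
    print("t",round(s["t"],2),"pos",p.round(4),"tooly deg",np.degrees(np.arctan2(y0[1],y0[0])).round(2),"q",s["joint_pos"].round(2),"f",s["ft_force"].round(1))
    print("linear",(r.inv().apply(np.array(tgt)-p)/.8).round(4),"dr",(np.degrees((r.inv()*T).as_rotvec())/30).round(4),"rows",np.linalg.norm(np.array(tgt)-p)/.0625)
E
python3 - <<'E'
from h import *
c=optics.camera_info("wrist");s,p,r=st();E=np.array(c["extrinsics"])
print("cam in tool",r.inv().apply(-E[:3,:3].T@E[:3,3]-p), "axes in tool\n",(r.as_matrix().T@E[:3,:3].T).round(3),c["fx"])
plan((.44,.345,.40),90)
E
```

```text
cam in tool [ 0.07652948 -0.00034238  0.03142959] axes in tool
 [[-0.001 -0.954 -0.3  ]
 [ 1.    -0.001 -0.001]
 [ 0.001 -0.3    0.954]] 341.93024113524905
t 0.5 pos [0.2409 0.6037 0.4047] tooly deg 68.24 q [-0.93  0.5  -0.43  1.55  0.22  1.14 -0.21] f [ 0.1 -0.4  0.2]
linear [-0.351  -0.2081  0.0058] dr [-1.000e-04 -1.000e-04 -7.252e-01] rows 5.223410311464305
```

Emit:
apply_moves:
  increments:
    - {"dr": [0, 0, -0.36], "linear": [-0.07, -0.042, 0.001], "gripper": 100}
    - {"dr": [0, 0, -0.725], "linear": [-0.14, -0.083, 0.002], "gripper": 100}
    - {"dr": [0, 0, -0.725], "linear": [-0.21, -0.125, 0.003], "gripper": 100}
    - {"dr": [0, 0, -0.725], "linear": [-0.28, -0.166, 0.005], "gripper": 100}
    - {"dr": [0, 0, -0.725], "linear": [-0.351, -0.208, 0.006], "gripper": 100}
    - {"dr": [0, 0, -0.725], "linear": [-0.351, -0.208, 0.006], "gripper": 100}

```text
t: 1.25
tool_pos: [0.4436, 0.3403, 0.3998]
ee_rot: [0.001, 0.004, 1.0, -0.001]
ft_force: [0.7, 0.1, -0.1]
grip_width: 0.0856
grasp_force: 0.0
```

```bash
python3 - <<'E'
from h import *
c=optics.camera_info("wrist");im=optics.get_image("wrist")[:,:,::-1];cv2.imwrite("pics/w1.png",im)
print([(np.round(d["at"],1),round(d["score"],2),back(c,d["at"],0).round(4)) for d in spotter.spot_point("cover_b","wrist")])
np.save("w1E.npy",c["extrinsics"])
cv2.imwrite("pics/r2.png",rect(im,c,.006,.38,.65,.15,.45,2000))
plan((.47,-.15,.35),60)
E
```

```text
[(array([219.3, 105.8]), 0.76, array([0.344 , 0.2336, 0.    ])), (array([431.1,  51. ]), 0.67, array([0.2966, 0.4428, 0.    ])), (array([223.9, 308.3]), 0.59, array([0.5732, 0.2158, 0.    ])), (array([103.5, 231.5]), 0.56, array([0.4751, 0.0896, 0.    ]))]
t 1.35 pos [0.4416 0.3431 0.3999] tooly deg 89.73 q [-0.36  0.34 -0.43  1.79  0.17  1.05  0.71] f [-1.5  0.3  0.6]
linear [-0.0384 -0.6162  0.0628] dr [-8.00e-04  1.20e-03  9.91e-01] rows 7.942958124465754
```

View pics/r2.png

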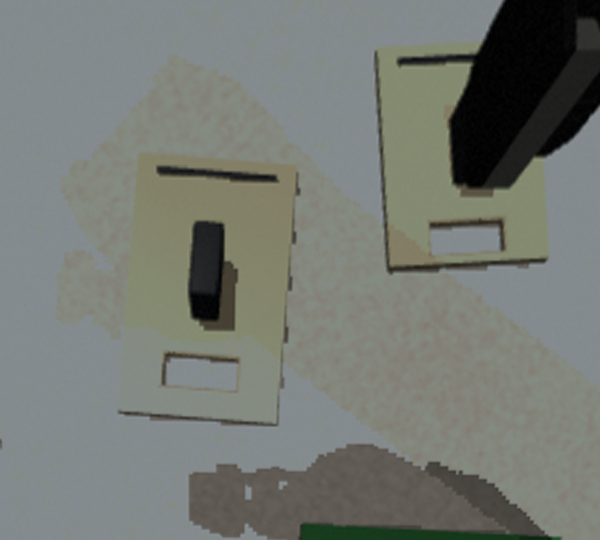

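Enlarged view: the left cover has corners (138,152), (298,170), (278,425) and (119,411), so it is 130 x 80 mm and is cover_b. Its centre is about (0.505, 0.346) with yaw about -4.3°. The one on the right measures 110 mm (cover_a), and the cover at top (290,242) is about 150 mm (cover_c). Next is the feeder.

Emit:
apply_moves:
  increments:
    - {"dr": [0, 0, 0.35], "linear": [-0.005, -0.077, 0.008], "gripper": 100}
    - {"dr": [0, 0, 0.7], "linear": [-0.01, -0.154, 0.016], "gripper": 100}
    - {"dr": [0, 0, 0.99], "linear": [-0.015, -0.231, 0.024], "gripper": 100}
    - {"dr": [0, 0, 0.99], "linear": [-0.02, -0.308, 0.032], "gripper": 100}
    - {"dr": [0, 0, 0.99], "linear": [-0.025, -0.385, 0.04], "gripper": 100}
    - {"dr": [0, 0, 0.99], "linear": [-0.03, -0.462, 0.048], "gripper": 100}
    - {"dr": [0, 0, 0.99], "linear": [-0.035, -0.539, 0.056], "gripper": 100}
    - {"dr": [0, 0, 0.99], "linear": [-0.0384, -0.616, 0.0628], "gripper": 100}

```text
t: 2.35
tool_pos: [0.4717, -0.1469, 0.3498]
ee_rot: [0.001, 0.254, 0.967, 0.001]
ft_force: [0.9, 0.5, -0.0]
grip_width: 0.0854
grasp_force: 0.0
```

Emit:
apply_moves:
  increments:
    - {"dr": [0, 0, 0], "linear": [0, 0, 0], "gripper": 60}
    - {"dr": [0, 0, 0], "linear": [0, 0, 0], "gripper": 60}

```text
t: 2.6
tool_pos: [0.4713, -0.1456, 0.3495]
ee_rot: [-0.0, 0.255, 0.967, 0.001]
ft_force: [0.0, 0.5, 0.6]
grip_width: 0.0523
grasp_force: 0.0
```

```bash
python3 - <<'E'
from h import *
c=optics.camera_info("wrist");im=optics.get_image("wrist")[:,:,::-1];cv2.imwrite("pics/w2.png",im)
for t in ["fastener_wing","pocket"]:
  print(t,[(np.round(d["at"],1),round(d["score"],2),back(c,d["at"],.074 if t[0]=="f" else .04).round(4)) for d in spotter.spot_point(t,"wrist")])
np.save("w2E.npy",c["extrinsics"])
cv2.imwrite("pics/r3.png",np.hstack([rect(im,c,.048,.40,.63,-.23,-.05,2200),rect(im,c,.082,.40,.63,-.23,-.05,2200)]))
plan((.47,-.15,.35),60)
E
```

```text
fastener_wing [(array([327.7, 227.8]), 0.6, array([ 0.4666, -0.1402,  0.074 ]))]
pocket [(array([358.5, 254.3]), 0.94, array([ 0.5092, -0.1332,  0.04  ]))]
t 2.75 pos [ 0.4713 -0.1452  0.3498] tooly deg 60.54 q [ 0.3   0.26 -0.06  2.    0.02  0.88  1.28] f [ 0.3 -0.5  0.4]
linear [-0.0016 -0.006  -0.0003] dr [ 0.0017 -0.0002  0.0181] rows 0.07972458574688486
```

View pics/r3.png

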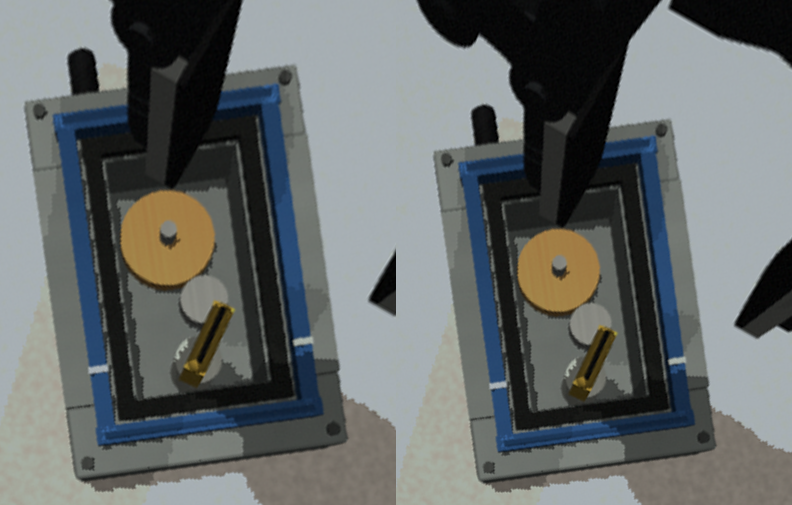

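The wrist view, rectified at z=48 mm, shows the rim corners at (54,118), (277,87), (322,412) and (99,443). That puts the box centre at (0.5095,-0.1355) with yaw 7.9°. The white marks at (98,370) and (303,342) put the fastener axis at (0.468,-0.141), which matches the spotter. The slot is about 54° (0.95 rad) off alignment, so tool y should be near 62°.

```bash
python3 - <<'E'
from h import *
plan((.468,-.1412,.255),62.2)
E
```

```text
t 2.75 pos [ 0.4713 -0.1452  0.3498] tooly deg 60.54 q [ 0.3   0.26 -0.06  2.    0.02  0.88  1.28] f [ 0.3 -0.5  0.4]
linear [0.006  0.0022 0.1185] dr [ 0.0017 -0.0002 -0.0552] rows 1.5186812058338688
```

Emit:
apply_moves:
  increments:
    - {"dr": [0, 0, -0.055], "linear": [0.006, 0.002, 0.06], "gripper": 60}
    - {"dr": [0, 0, -0.055], "linear": [0.006, 0.002, 0.1185], "gripper": 60}
    - {"dr": [0, 0, -0.055], "linear": [0.006, 0.002, 0.1185], "gripper": 60}
    - {"dr": [0, 0, -0.055], "linear": [0.006, 0.002, 0.1185], "gripper": 60}

```text
t: 3.25
tool_pos: [0.4682, -0.1433, 0.2561]
ee_rot: [0.001, 0.242, 0.97, 0.0]
ft_force: [0.7, 0.4, -0.9]
grip_width: 0.0513
grasp_force: 0.0
```

```bash
python3 - <<'E'
from h import *
plan((.468,-.1412,.230),62.2)
E
```

```text
t 3.25 pos [ 0.4682 -0.1433  0.2561] tooly deg 62.03 q [ 0.3   0.4  -0.06  2.07  0.04  0.67  1.29] f [ 0.7  0.4 -0.9]
linear [0.0015 0.0021 0.0327] dr [ 0.0012  0.0025 -0.0058] rows 0.41964715686061704
```

Within noise. Descend and pinch.

Emit:
apply_moves:
  increments:
    - {"dr": [0, 0, 0], "linear": [0.001, 0.001, 0.0327], "gripper": 60}
    - {"dr": [0, 0, 0], "linear": [0.001, 0.001, 0.0327], "gripper": 60}
    - {"dr": [0, 0, 0], "linear": [0.001, 0.001, 0.0327], "gripper": 0}
    - {"dr": [0, 0, 0], "linear": [0.001, 0.001, 0.0327], "gripper": 0}
    - {"dr": [0, 0, 0], "linear": [0.001, 0.001, 0.0327], "gripper": 0}
    - {"dr": [0, 0, 0], "linear": [0.001, 0.001, 0.0327], "gripper": 0}
  force: 30

```text
t: 4.0
tool_pos: [0.4688, -0.1413, 0.2303]
ee_rot: [0.002, 0.242, 0.97, 0.001]
ft_force: [1.1, 5.4, 3.6]
grip_width: 0.0083
grasp_force: 33.7
```

```bash
python3 - <<'E'
from h import *
plan((.468,-.1412,.230),7.9)
E
```

```text
t 4.0 pos [ 0.4688 -0.1413  0.2303] tooly deg 62.04 q [ 0.29  0.45 -0.06  2.08  0.04  0.61  1.28] f [1.1 5.4 3.6]
linear [ 0.001  -0.0003  0.0003] dr [0.0085 0.0032 1.8047] rows 0.014144789326545306
```

Emit:
apply_moves:
  increments:
    - {"dr": [0, 0, 0.15], "linear": [0, 0, 0], "gripper": 0}
    - {"dr": [0, 0, 0.35], "linear": [0, 0, 0], "gripper": 0}
    - {"dr": [0, 0, 0.55], "linear": [0, 0, 0], "gripper": 0}
    - {"dr": [0, 0, 0.75], "linear": [0, 0, 0], "gripper": 0}
    - {"dr": [0, 0, 0.9], "linear": [0, 0, 0], "gripper": 0}
    - {"dr": [0, 0, 0.9], "linear": [0, 0, 0], "gripper": 0}

```text
t: 4.75
tool_pos: [0.4686, -0.1416, 0.2302]
ee_rot: [0.001, 0.462, 0.887, 0.001]
ft_force: [1.2, 5.4, 5.4]
grip_width: 0.0081
grasp_force: 33.8
```

Emit:
apply_moves:
  increments:
    - {"dr": [0, 0, 0.15], "linear": [0, 0, 0], "gripper": 0}
    - {"dr": [0, 0, 0.35], "linear": [0, 0, 0], "gripper": 0}
    - {"dr": [0, 0, 0.55], "linear": [0, 0, 0], "gripper": 0}
    - {"dr": [0, 0, 0.75], "linear": [0, 0, 0], "gripper": 0}
    - {"dr": [0, 0, 0.9], "linear": [0, 0, 0], "gripper": 0}
    - {"dr": [0, 0, 0.9], "linear": [0, 0, 0], "gripper": 0}
    - {"dr": [0, 0, 0.9], "linear": [0, 0, 0], "gripper": 0}

```text
t: 5.62
tool_pos: [0.4683, -0.1418, 0.2302]
ee_rot: [0.001, 0.656, 0.755, 0.001]
ft_force: [0.1, 4.5, 7.1]
grip_width: 0.0083
grasp_force: 34.0
```

```bash
python3 - <<'E'
from h import *
plan((.468,-.1412,.230),7.9);print(st()[0]["moment"])
E
```

```text
t 5.62 pos [ 0.4683 -0.1418  0.2302] tooly deg 8.02 q [ 0.09  0.45  0.17  2.09 -0.14  0.61  0.5 ] f [0.1 4.5 7.1]
linear [ 0.0008 -0.0003  0.0003] dr [ 0.0061 -0.0015  0.004 ] rows 0.01116276809886505
[ 0.66194401  0.02383921 -0.00148816]
```

Emit:
apply_moves:
  increments:
    - {"dr": [0, 0, 0], "linear": [0, 0, 0], "gripper": 60}
    - {"dr": [0, 0, 0], "linear": [0, 0, 0], "gripper": 60}
    - {"dr": [0, 0, 0], "linear": [0, 0, 0], "gripper": 60}
    - {"dr": [0, 0, 0], "linear": [0, 0, -0.05], "gripper": 60}
    - {"dr": [0, 0, 0], "linear": [0, 0, -0.11], "gripper": 60}
    - {"dr": [0, 0, 0], "linear": [0, 0, -0.15], "gripper": 60}
    - {"dr": [0, 0, 0], "linear": [0, 0, -0.15], "gripper": 60}
    - {"dr": [0, 0, 0], "linear": [0, 0, -0.15], "gripper": 60}

```text
t: 6.62
tool_pos: [0.4665, -0.1428, 0.348]
ee_rot: [-0.0, 0.656, 0.754, -0.0]
ft_force: [-0.5, -0.8, -0.5]
grip_width: 0.0518
grasp_force: 0.0
```

```bash
python3 - <<'E'
from h import *
c=optics.camera_info("wrist");im=optics.get_image("wrist")[:,:,::-1];cv2.imwrite("pics/w3.png",im)
np.save("w3E.npy",c["extrinsics"])
A=rect(im,c,.048,.40,.63,-.23,-.05,2200);B=rect(im,c,.082,.43,.51,-.18,-.10,4900)
cv2.imwrite("pics/r4.png",np.hstack([A,B[:A.shape[0],:]] if B.shape[0]>=A.shape[0] else [A[:B.shape[0]],B]))
print(A.shape,B.shape)
plan((.49,.345,.25),94-8.3)
E
```

```text
(505, 396, 3) (392, 391, 3)
t 6.67 pos [ 0.4663 -0.1428  0.3475] tooly deg 7.93 q [ 0.05  0.26  0.22  2.02 -0.07  0.87  0.45] f [ 0.1  0.2 -0.2]
linear [0.5997 0.1137 0.1222] dr [-2.3000e-03 -4.0000e-03 -2.5922e+00] rows 7.967600230082992
```

View pics/r4.png

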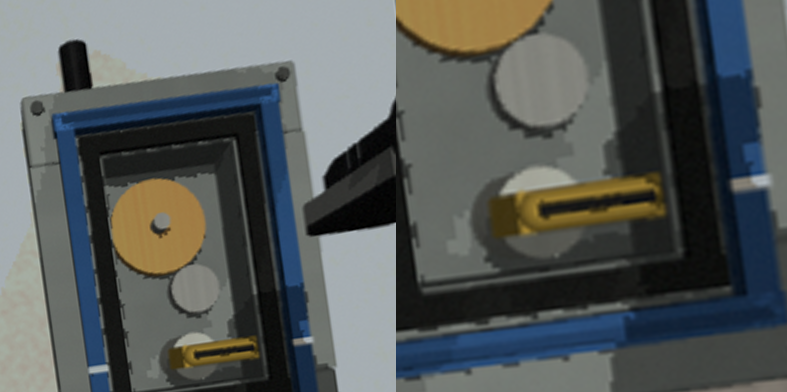

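The fastener now lies close to the white marks' line. I'll quantify its angle.

```bash
python3 - <<'E'
from h import *
im=cv2.imread("pics/w3.png");c=optics.camera_info("wrist");c["extrinsics"]=np.load("w3E.npy")
def ang(m,w,s):
    n,l,stt,_=cv2.connectedComponentsWithStats(m);k=1+np.argmax(stt[1:,4]);ys,xs=np.nonzero(l==k)
    r=cv2.minAreaRect(np.c_[xs,ys].astype(np.float32));vx,vy,_,_=cv2.fitLine(np.c_[xs,ys].astype(np.float32),2,0,.01,.01).ravel()
    print(w,len(xs),"fit deg",np.degrees(np.arctan(-vy/vx)).round(2),"rect mm",np.array(r[1])/s*1000,r[2],"ctr",xs.mean(),ys.mean())
s=4900
B=rect(im,c,.082,.44,.49,-.175,-.105,s);h=cv2.cvtColor(B,cv2.COLOR_BGR2HSV)
print(B.shape)
yel=((abs(h[...,0].astype(int)-23)<8)&(h[...,1]>120)).astype(np.uint8)
for v in (60,90,110,130,150): ang(yel*(h[...,2]>v).astype(np.uint8),"yellow>%d"%v,s)
hull=np.zeros_like(yel);k=max(cv2.findContours(yel,0,2)[0],key=cv2.contourArea);cv2.drawContours(hull,[cv2.convexHull(k)],0,1,-1)
ang(hull*(h[...,2]<60).astype(np.uint8),"slot",s)
cv2.imwrite("pics/r5.png",cv2.resize(B,None,fx=1.6,fy=1.6))
E
```

```text
(244, 342, 3)
yellow>60 5646 fit deg 8.05 rect mm [ 8.91510633 35.50191451] 82.303955078125 ctr 153.96369110874954 107.8218207580588
yellow>90 3757 fit deg 7.66 rect mm [ 8.58905247 29.58451252] 81.74747467041016 ctr 161.7551237689646 105.73383018365718
yellow>110 2655 fit deg 6.47 rect mm [ 7.37148285 28.70466271] 82.23483276367188 ctr 162.46854990583805 102.24595103578154
yellow>130 923 fit deg 11.46 rect mm [ 5.18009731 25.33474046] 72.34988403320312 ctr 162.0314192849404 96.05850487540629
yellow>150 71 fit deg 8.26 rect mm [0.31474211 9.69761985] 81.63410949707031 ctr 148.7605633802817 97.40845070422536
slot 1386 fit deg 9.02 rect mm [ 7.7069629  25.71749785] 86.6050796508789 ctr 182.92929292929293 103.02958152958153
```

View pics/r5.png

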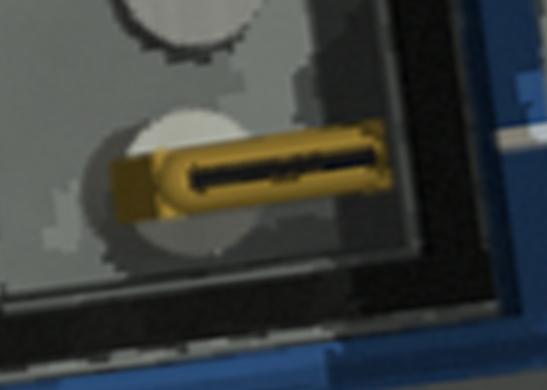

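The fit gives 8.0–8.3° for the wing, against 7.9–8.1° for the marks' line, so the fastener is aligned. On to cover_b.

Emit:
apply_moves:
  increments:
    - {"dr": [0, 0, -0.3], "linear": [0.075, 0.014, 0], "gripper": 60}
    - {"dr": [0, 0, -0.65], "linear": [0.15, 0.028, 0], "gripper": 60}
    - {"dr": [0, 0, -1], "linear": [0.225, 0.042, 0.005], "gripper": 60}
    - {"dr": [0, 0, -1], "linear": [0.3, 0.056, 0.01], "gripper": 60}
    - {"dr": [0, 0, -1], "linear": [0.375, 0.07, 0.015], "gripper": 60}
    - {"dr": [0, 0, -1], "linear": [0.45, 0.084, 0.02], "gripper": 60}
    - {"dr": [0, 0, -1], "linear": [0.525, 0.1, 0.022], "gripper": 60}
    - {"dr": [0, 0, -1], "linear": [0.6, 0.114, 0.022], "gripper": 60}

```text
t: 7.68
tool_pos: [0.4905, 0.3465, 0.3289]
ee_rot: [-0.001, 0.439, 0.898, -0.001]
ft_force: [1.8, -0.3, 0.2]
grip_width: 0.0515
grasp_force: 0.0
```

Emit:
apply_moves:
  increments:
    - {"dr": [0, 0, -0.33], "linear": [0, 0, 0], "gripper": 60}
    - {"dr": [0, 0, -0.66], "linear": [0, 0, 0], "gripper": 60}
    - {"dr": [0, 0, -1], "linear": [0, 0, 0], "gripper": 60}
    - {"dr": [0, 0, -1], "linear": [0, 0, 0], "gripper": 60}

```text
t: 8.18
tool_pos: [0.4906, 0.3447, 0.3292]
ee_rot: [-0.001, 0.192, 0.981, -0.001]
ft_force: [-0.6, -0.7, -0.2]
grip_width: 0.0512
grasp_force: 0.0
```

Emit:
apply_moves:
  increments:
    - {"dr": [0, 0, -0.3], "linear": [0, 0, 0], "gripper": 60}
    - {"dr": [0, 0, -0.59], "linear": [0, 0, 0], "gripper": 60}
    - {"dr": [0, 0, -0.59], "linear": [0, 0, 0], "gripper": 60}
    - {"dr": [0, 0, -0.59], "linear": [0, 0, 0], "gripper": 60}

```text
t: 8.68
tool_pos: [0.4909, 0.3449, 0.3306]
ee_rot: [-0.0, 0.04, 0.999, -0.0]
ft_force: [0.1, -1.2, -0.0]
grip_width: 0.0515
grasp_force: 0.0
```

```bash
python3 - <<'E'
from h import *
c=optics.camera_info("wrist");im=optics.get_image("wrist")[:,:,::-1];cv2.imwrite("pics/w4.png",im)
np.save("w4E.npy",c["extrinsics"])
print([(np.round(d["at"],1),round(d["score"],2),back(c,d["at"],0).round(4)) for d in spotter.spot_point("cover_b","wrist")])
s=2600
A=rect(im,c,.006,.41,.60,.25,.45,s);cv2.imwrite("pics/r6.png",A)
plan((.505,.346,.25),85.7)
E
```

```text
[(array([173.3,  48.1]), 0.76, array([0.3443, 0.2376, 0.    ])), (array([202.1, 309.2]), 0.71, array([0.5726, 0.2169, 0.    ])), (array([ 41.9, 227.4]), 0.56, array([0.4782, 0.0872, 0.    ]))]
t 8.78 pos [0.4909 0.3451 0.3308] tooly deg 85.48 q [-0.45  0.47 -0.27  1.75  0.15  0.94  0.71] f [ 0.5 -0.5 -0.3]
linear [-0.0175  0.0026  0.101 ] dr [-0.0005 -0.0006 -0.0074] rows 1.3130033767615896
```

View pics/r6.png

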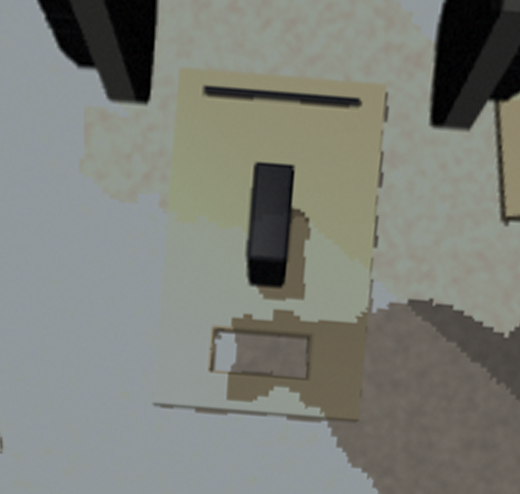

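Corners (181,69), (386,86), (359,419) and (154,403) give 129 x 79 mm, with centre (0.506,0.346) and yaw -4.6°. The slot at (260,353) is where it should be. Descending to grip the bar.

Emit:
apply_moves:
  increments:
    - {"dr": [0, 0, -0.005], "linear": [-0.0188, 0.0026, 0.06], "gripper": 60}
    - {"dr": [0, 0, -0.005], "linear": [-0.0188, 0.0026, 0.101], "gripper": 60}
    - {"dr": [0, 0, -0.005], "linear": [-0.0188, 0.0026, 0.101], "gripper": 60}
    - {"dr": [0, 0, -0.005], "linear": [-0.0188, 0.0026, 0.101], "gripper": 60}

```text
t: 9.28
tool_pos: [0.5064, 0.3466, 0.2514]
ee_rot: [0.0, 0.037, 0.999, 0.0]
ft_force: [0.1, 0.3, -0.0]
grip_width: 0.0513
grasp_force: 0.0
```

```bash
python3 - <<'E'
from h import *
plan((.506,.3461,.186),85.4)
E
```

```text
t 9.28 pos [0.5064 0.3466 0.2514] tooly deg 85.77 q [-0.46  0.6  -0.25  1.76  0.19  0.8   0.7 ] f [ 0.1  0.3 -0. ]
linear [ 0.0005 -0.0008  0.0818] dr [0.0019 0.0018 0.0122] rows 1.047162141245781
```

Emit:
apply_moves:
  increments:
    - {"dr": [0, 0, 0.01], "linear": [0, -0.0004, 0.05], "gripper": 60}
    - {"dr": [0, 0, 0.01], "linear": [0, -0.0004, 0.0815], "gripper": 60}
    - {"dr": [0, 0, 0.01], "linear": [0, -0.0004, 0.0815], "gripper": 60}
    - {"dr": [0, 0, 0.01], "linear": [0, -0.0004, 0.0815], "gripper": 0}
    - {"dr": [0, 0, 0.01], "linear": [0, -0.0004, 0.0815], "gripper": 0}
    - {"dr": [0, 0, 0.01], "linear": [0, -0.0004, 0.0815], "gripper": 0}
    - {"dr": [0, 0, 0.01], "linear": [0, -0.0004, 0.0815], "gripper": 0}
    - {"dr": [0, 0, 0.01], "linear": [0, -0.0004, 0.0815], "gripper": 0}
  force: 90

```text
t: 10.28
tool_pos: [0.507, 0.3465, 0.1873]
ee_rot: [0.001, 0.039, 0.999, 0.001]
ft_force: [-1.2, -0.7, 6.4]
grip_width: 0.0127
grasp_force: 88.6
```

```bash
python3 - <<'E'
from h import *
plan((.506,.3461,.36),85.4)
E
```

```text
t 10.28 pos [0.507  0.3465 0.1873] tooly deg 85.48 q [-0.48  0.69 -0.22  1.78  0.22  0.69  0.67] f [-1.2 -0.7  6.4]
linear [ 6.000e-04 -1.000e-04 -2.158e-01] dr [0.0044 0.0053 0.0028] rows 2.7625711765456575
```

Emit:
apply_moves:
  increments:
    - {"dr": [0, 0, 0], "linear": [0, 0, -0.02], "gripper": 0}
    - {"dr": [0, 0, 0], "linear": [0, 0, -0.08], "gripper": 0}
    - {"dr": [0, 0, 0], "linear": [0, 0, -0.15], "gripper": 0}
    - {"dr": [0, 0, 0], "linear": [0, 0, -0.215], "gripper": 0}
    - {"dr": [0, 0, 0], "linear": [0, 0, -0.215], "gripper": 0}
    - {"dr": [0, 0, 0], "linear": [0, 0, -0.215], "gripper": 0}

```text
t: 11.02
tool_pos: [0.5058, 0.3454, 0.3576]
ee_rot: [0.0, 0.039, 0.999, -0.0]
ft_force: [-0.6, 0.3, -1.7]
grip_width: 0.0123
grasp_force: 87.9
```

```bash
python3 - <<'E'
from h import *
s,p,r=st()
c=optics.camera_info("wrist");im=optics.get_image("wrist")[:,:,::-1];cv2.imwrite("pics/w5.png",im)
np.save("w5E.npy",c["extrinsics"])
z=p[2]-.1873+.006
A=rect(im,c,z,p[0]-.09,p[0]+.09,p[1]-.06,p[1]+.06,3000);cv2.imwrite("pics/r7.png",A)
print(p,z,A.shape,s["grip_width"],s["grasp_force"],s["ft_force"])
plan((.5095,-.1355,.36),97.9)
E
```

```text
[0.50581222 0.34535072 0.35762747] 0.1763274703591948 (539, 360, 3) 0.01234116891225778 87.92134881019592 [-0.63637069  0.33500279 -1.69628812]
t 11.07 pos [0.5056 0.3451 0.3564] tooly deg 85.49 q [-0.43  0.46 -0.28  1.7   0.15  1.    0.73] f [-0.3  0.  -1.3]
linear [-0.0522 -0.5986 -0.0038] dr [-0.0022 -0.0028 -0.4138] rows 7.690729263651094
```

View pics/r7.png

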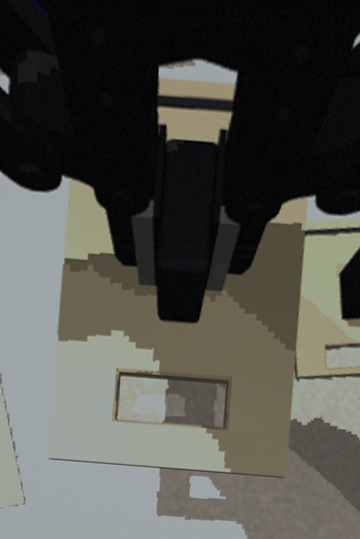

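Wrist view of the held cover: slot centre at (172,400) and near edge (50,459)–(287,477). The cover is level at yaw -4.4° and sits about (-1.2,-0.7) mm from the TCP. Carrying it to the feeder.

Emit:
apply_moves:
  increments:
    - {"dr": [0, 0, -0.05], "linear": [-0.006, -0.073, -0.0035], "gripper": 0}
    - {"dr": [0, 0, -0.1], "linear": [-0.013, -0.148, -0.0035], "gripper": 0}
    - {"dr": [0, 0, -0.2], "linear": [-0.02, -0.223, -0.0035], "gripper": 0}
    - {"dr": [0, 0, -0.3], "linear": [-0.027, -0.298, -0.0035], "gripper": 0}
    - {"dr": [0, 0, -0.4], "linear": [-0.033, -0.373, -0.0035], "gripper": 0}
    - {"dr": [0, 0, -0.413], "linear": [-0.04, -0.448, -0.0035], "gripper": 0}
    - {"dr": [0, 0, -0.413], "linear": [-0.046, -0.523, -0.0035], "gripper": 0}
    - {"dr": [0, 0, -0.413], "linear": [-0.053, -0.597, -0.0035], "gripper": 0}

```text
t: 12.08
tool_pos: [0.5098, -0.1355, 0.3583]
ee_rot: [-0.002, -0.069, 0.998, 0.001]
ft_force: [0.8, -0.5, -0.9]
grip_width: 0.0124
grasp_force: 88.1
```

Emit:
apply_moves:
  increments:
    - {"dr": [0, 0, 0], "linear": [0, 0, 0.035], "gripper": 0}
    - {"dr": [0, 0, 0], "linear": [0, 0, 0.07], "gripper": 0}
    - {"dr": [0, 0, 0], "linear": [0, 0, 0.07], "gripper": 0}
    - {"dr": [0, 0, 0], "linear": [0, 0, 0.07], "gripper": 0}

```text
t: 12.58
tool_pos: [0.5109, -0.1335, 0.3038]
ee_rot: [-0.0, -0.069, 0.998, 0.0]
ft_force: [0.2, -0.3, -0.5]
grip_width: 0.0129
grasp_force: 88.2
```

```bash
python3 - <<'E'
from h import *
plan((.511,-.1344,.285),97.9)
E
```

```text
t 12.57 pos [ 0.5109 -0.1335  0.3038] tooly deg 97.91 q [ 0.31  0.39 -0.13  1.95  0.07  0.81  1.85] f [ 0.2 -0.3 -0.5]
linear [ 0.     -0.0011  0.0235] dr [ 0.0009 -0.0016  0.0003] rows 0.3015423845895843
```

Emit:
apply_moves:
  increments:
    - {"dr": [0, 0, 0], "linear": [0, -0.0008, 0.012], "gripper": 0}
    - {"dr": [0, 0, 0], "linear": [0, -0.0008, 0.0235], "gripper": 0}
    - {"dr": [0, 0, 0], "linear": [0, -0.0008, 0.0235], "gripper": 0}
    - {"dr": [0, 0, 0], "linear": [0, -0.0008, 0.0235], "gripper": 0}

```text
t: 13.08
tool_pos: [0.511, -0.1343, 0.2851]
ee_rot: [-0.0, -0.069, 0.998, 0.0]
ft_force: [0.2, -0.6, -0.9]
grip_width: 0.0127
grasp_force: 88.2
```

```bash
python3 - <<'E'
from h import *
s,p,r=st()
c=optics.camera_info("wrist");im=optics.get_image("wrist")[:,:,::-1];cv2.imwrite("pics/w6.png",im)
np.save("w6E.npy",c["extrinsics"])
z=p[2]-.1873+.006
def boxed(zz):
    M=R.from_euler("z",7.9,degrees=True).as_matrix();P=[]
    # box-aligned metric view about pocket centre (0.5098,-0.1350); x -0.10..0.0, y +-0.065 ; 3000 px/m
    src=np.float32([proj(c,M@np.array([x,y,0])+[.5098,-.1350,zz]) for x,y in [(0,.065),(0,-.065),(-.1,-.065),(-.1,.065)]])
    return cv2.warpPerspective(im,cv2.getPerspectiveTransform(src,np.float32([(0,0),(390,0),(390,300),(0,300)])),(390,300),flags=2)
cv2.imwrite("pics/r8.png",np.vstack([np.hstack([boxed(z),boxed(.082)]),np.hstack([boxed(.048),boxed(z-.006)])]))
print(p,z);plan((.511,-.1344,.285),97.9)
E
```

```text
[ 0.51098191 -0.13432666  0.28512093] 0.10382093330527495
t 13.12 pos [ 0.5111 -0.1344  0.2853] tooly deg 97.88 q [ 0.31  0.41 -0.13  1.96  0.07  0.77  1.85] f [-0.4  0.5 -0.4]
linear [ 0.0001 -0.      0.0004] dr [-0.0002  0.0006 -0.0006] rows 0.004741744317576513
```

View pics/r8.png

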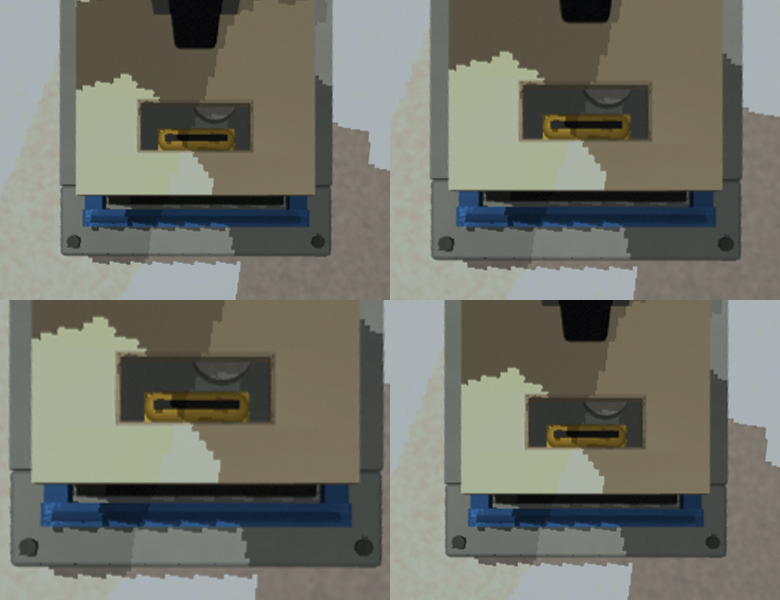

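The last view, box-aligned at 3000 px/m, shows these positions relative to the pocket:

| Feature | Pixels | Box x (mm) | Box y (mm) |
|---|---|---|---|
| Slot centre (panel 1) | (195.5,126.5) | -42.2 | 0 |
| Wing centre (panel 2) | (196,126.5) | -42.2 | -0.3 |
| Rim (panel 3) | cols 42–350, outer edge at row 228 | -76 (near edge) | -0.3 (centre) |

Everything lines up, so I'll lower it.

Emit:
apply_moves:
  increments:
    - {"dr": [0, 0, 0], "linear": [0, 0, 0.015], "gripper": 0}
    - {"dr": [0, 0, 0], "linear": [0, 0, 0.03], "gripper": 0}
    - {"dr": [0, 0, 0], "linear": [0, 0, 0.045], "gripper": 0}
    - {"dr": [0, 0, 0], "linear": [0, 0, 0.056], "gripper": 0}
    - {"dr": [0, 0, 0], "linear": [0, 0, 0.056], "gripper": 0}
    - {"dr": [0, 0, 0], "linear": [0, 0, 0.056], "gripper": 0}

```text
t: 13.88
tool_pos: [0.5111, -0.1344, 0.2404]
ee_rot: [0.0, -0.069, 0.998, -0.0]
ft_force: [-0.5, 0.4, -0.8]
grip_width: 0.0123
grasp_force: 88.2
```

Emit:
apply_moves:
  increments:
    - {"dr": [0, 0, 0], "linear": [0, 0, 0.004], "gripper": 0}
    - {"dr": [0, 0, 0], "linear": [0, 0, 0.008], "gripper": 0}
    - {"dr": [0, 0, 0], "linear": [0, 0, 0.01], "gripper": 0}
    - {"dr": [0, 0, 0], "linear": [0, 0, 0.01], "gripper": 0}
    - {"dr": [0, 0, 0], "linear": [0, 0, 0.01], "gripper": 0}

```text
t: 14.5
tool_pos: [0.511, -0.1344, 0.2323]
ee_rot: [0.0, -0.069, 0.998, 0.0]
ft_force: [0.5, 0.0, -0.6]
grip_width: 0.0127
grasp_force: 88.2
```

Emit:
apply_moves:
  increments:
    - {"dr": [0, 0, 0], "linear": [0, 0, 0.001], "gripper": 0}
    - {"dr": [0, 0, 0], "linear": [0, 0, 0.002], "gripper": 0}
    - {"dr": [0, 0, 0], "linear": [0, 0, 0.003], "gripper": 0}
    - {"dr": [0, 0, 0], "linear": [0, 0, 0.004], "gripper": 0}
    - {"dr": [0, 0, 0], "linear": [0, 0, 0.004], "gripper": 0}
    - {"dr": [0, 0, 0], "linear": [0, 0, 0.004], "gripper": 0}

```text
t: 15.25
tool_pos: [0.511, -0.1344, 0.2295]
ee_rot: [0.0, -0.069, 0.998, -0.0]
ft_force: [-2.8, 0.0, 6.9]
grip_width: 0.0126
grasp_force: 89.3
```

Emit:
apply_moves:
  increments:
    - {"dr": [0, 0, 0], "linear": [0, 0, 0.001], "gripper": 0}
    - {"dr": [0, 0, 0], "linear": [0, 0, 0.002], "gripper": 0}
    - {"dr": [0, 0, 0], "linear": [0, 0, 0.002], "gripper": 0}
    - {"dr": [0, 0, 0], "linear": [0, 0, 0.002], "gripper": 0}

```text
t: 15.75
tool_pos: [0.511, -0.1344, 0.2282]
ee_rot: [0.0, -0.069, 0.998, -0.0]
ft_force: [-3.8, 0.3, 8.7]
grip_width: 0.0129
grasp_force: 89.6
```

Emit:
apply_moves:
  increments:
    - {"dr": [0, 0, 0], "linear": [0, 0, 0.001], "gripper": 0}
    - {"dr": [0, 0, 0], "linear": [0, 0, 0.002], "gripper": 0}
    - {"dr": [0, 0, 0], "linear": [0, 0, 0.002], "gripper": 0}
    - {"dr": [0, 0, 0], "linear": [0, 0, 0.002], "gripper": 0}

```text
t: 16.25
tool_pos: [0.511, -0.1344, 0.2273]
ee_rot: [0.0, -0.069, 0.998, -0.0]
ft_force: [-4.6, 0.2, 15.6]
grip_width: 0.0123
grasp_force: 90.9
```

Emit:
apply_moves:
  increments:
    - {"dr": [0, 0, 0], "linear": [0, 0, 0.001], "gripper": 0}
    - {"dr": [0, 0, 0], "linear": [0, 0, 0.002], "gripper": 0}
    - {"dr": [0, 0, 0], "linear": [0, 0, 0.002], "gripper": 0}
    - {"dr": [0, 0, 0], "linear": [0, 0, 0.002], "gripper": 0}

```text
t: 16.75
tool_pos: [0.511, -0.1344, 0.2272]
ee_rot: [0.0, -0.069, 0.998, -0.0]
ft_force: [-11.6, 2.9, 31.2]
grip_width: 0.0123
grasp_force: 93.2
```

The stop is reached: TCP z is 0.2272 against 0.2273 expected, and the force jumped from 9 N to 31 N. Quick numeric check of the wing angle and the cover before handing in.

```bash
python3 - <<'E'
from h import *
c=optics.camera_info("wrist");im=optics.get_image("wrist")[:,:,::-1]
s=4900
B=rect(im,c,.082,.44,.49,-.175,-.105,s);h=cv2.cvtColor(B,cv2.COLOR_BGR2HSV)
for v in (60,90,110):
    m=((abs(h[...,0].astype(int)-23)<8)&(h[...,1]>150)&(h[...,2]>v)).astype(np.uint8)
    n,l,S,_=cv2.connectedComponentsWithStats(m);k=1+np.argmax(S[1:,4]);ys,xs=np.nonzero(l==k)
    P=np.c_[xs,ys].astype(np.float32);a=cv2.fitLine(P,2,0,.01,.01).ravel();r=cv2.minAreaRect(P)
    print(v,len(xs),np.degrees(np.arctan(-a[1]/a[0])),np.array(r[1])/4.9,"xy",.49-r[0][1]/s,-.105-r[0][0]/s)
s_=st()[0];print(s_["t"],s_["tool_pos"],s_["ft_force"],s_["grasp_force"],s_["moment"])
E
```

```text
60 7326 7.4230647 [13.71254123 28.63808457] xy 0.4650250010587731 -0.14145679084622131
90 2774 10.514924 [ 8.62958791 28.63060776] xy 0.46730816276705994 -0.1411571455974968
110 653 -53.494995 [8.59087963 6.79321523] xy 0.46581431174764826 -0.1303744553546516
16.8 [ 0.51100373 -0.13437656  0.22723602] [-10.38389588   2.81227174  30.58217468] 93.19683909416199 [ 6.74707432e-01  2.10936719e+00 -2.08090412e-04]
```

```bash
python3 -c "
from cell import finish_job
print(finish_job())"
```

```text
the job is handed in; nothing more can be done
None
```

The fastener is lined up with the white marks, and the 130 mm cover is over it, pressed home at about 31 N and still held; the job was handed in at about 17 s on the robot's clock, and no verdict came back.

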